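Set the clocking dial and capture the angle

TASK

On the aluminium clocking stage, push the dial round gently with a fingertip against its upright post, either way round, until the dial's index mark lines up with the one long line of the scale. Then press the stage's round push button fully down and let it come up again, with the dial still on the line; do not press it before. Do not pinch or grip anything, and leave the bottle, jar, screwdriver and bracket alone.

Things in the scene. Friction and masses are not known exactly. Their poses are not given: they have to be found in the camera images.
- stage: Fixed aluminium plate 240 (x) x 330 (y) x 20 mm on the table, carrying dial and button. Origin: at table height on the dial's axis; the plate reaches from y = -210 to +120 mm and x = -120 to +120 mm. The push button stands at (-50, -155) mm, the brass bracket lies loose on the plate further out in x on the same side.
- scale: Fixed aluminium disc, 204 mm diameter, concentric with the dial; its top is 50 mm above the table. Eleven black radial lines every 15 degrees begin just outside the dial's rim: ten short (8 mm), the middle one long (22 mm) and wider (4 mm), which lies along this body's +x axis and is the target. Origin on the axis, 20 mm above the table.
- target_line (a point): Inner end of the long target line, 76 mm from the dial's axis, 50 mm above the table.
- dial: Round steel dial, 150 mm diameter, turning freely without stops about a vertical axis, with a little friction (about 0.12 N m, 2.4 N at the post); it stays where it is left. Its face is 52 mm above the table and 2 mm above the scale. Origin: on the axis at the face; x points to the index mark, z up. Low hub (32 mm diameter, 4 mm high) in its middle. A push of more than 30 N on it counts as rough handling.
- dial_index (a point): Outer end of the dial's only index mark, a black radial line 34 mm long and 4 mm wide ending at the dial's rim, 75 mm from the axis, at face height.
- dial_post (a point): Centre of the top of the upright round steel post on the dial, 14 mm diameter, standing 30 mm above the face, 50 mm from the axis, straight opposite the index mark.
- button (a joint): Travel of the spring push button (m): 0 up, 0.006 fully down, where the spring gives 5 N. It moves straight down and springs back.
- button_top (a point): Centre of the top of the button's round black cap, 32 mm diameter, in a grey housing on the stage plate, about 42 mm above the table; moves with the cap.
- bottle: Loose white bottle, 60 mm diameter, 150 mm high, origin under its centre. Not to be disturbed.
- jar: Loose amber jar with steel lid, 56 mm diameter, 60 mm high, origin under its centre. Not to be disturbed.
- driver: Loose screwdriver 170 mm long lying on the table beyond the stage, along its own x, 26 mm high; origin under its middle. Not to be disturbed.
- bracket: Loose brass angle bracket 45 x 40 x 40 mm high on the stage plate, origin under its centre. Not to be disturbed.

How it is judged (in metres and radians):
On the way, in this order (a step that is already met when the one before it is completed fails the run):
1. the dial's index mark stands within 4 mm of the long line, the dial at rest (horizontal distance between dial_index and target_line below 0.004 m and angular speed of dial below 0.1 rad/s), for 0.2 s.
2. the button is pressed down (over 4.5 mm) with the dial on the line (horizontal distance between dial_index and target_line below 0.004 m and value of joint button above 0.0045 m), for 0.05 s.
At the end, for the whole second after the job is handed in: The index mark's outer end is within 4 mm (horizontally) of the long line's inner end, the dial is at rest, the button has been pressed by over 4.5 mm with the dial set and is up again (under 1.5 mm), and the four loose things are within 12 mm of where they stood (horizontal distance between dial_index and target_line below 0.004 m and angular speed of dial below 0.05 rad/s and value of joint button below 0.0015 m and distance of each of bottle, jar, driver, bracket from where it was at the start of the episode below 0.012 m); the robot touches nothing.
It fails at once if the button is pressed (over 3 mm) while the dial is off the line (over 4 mm) (value of joint button above 0.003 m and horizontal distance between dial_index and target_line above 0.004 m).
It fails at once if the dial is pinched or pushed roughly (over 30 N) (contact force between the fingers and dial above 30 N).
It fails at once if a bystander is moved more than 12 mm or lifted (distance of any of bottle, jar, driver, bracket from where it was at the start of the episode above 0.012 m).
It also fails if it takes over 54 s, if anything falls off the work surface, if the arm or the gripper's body presses on something with over 40 N, if the wrist force passes 120 N, or if a joint passes its speed limit or range.

ROBOT

A 6-joint arm with a two-finger parallel gripper is mounted at the origin on the work surface. World frame = base frame: x ahead of the robot, y to its left, z up, the work surface at z = 0. Lengths are in mm, angles in rad, forces in N, time in s.
With the tool pointing down it reaches from about 275 to 750 mm from the base axis. Payload 10.2 kg.
Tool frame: the origin (TCP) lies on the centre line of the jaws, within the pads' length; the fingertips stand 17 mm ahead of it and the grasp point (between the pads) lies 2 mm behind it (ctrl.finger_overhang is the x of the fingertips in the tool frame, in mm); x points along the fingers, z is the direction in which the jaws open and shut, and the axes are right-handed (so a half turn about x gives the same grasp; the last joint's range is limited). The gripper opens to 85 mm and grips with 20 to 120 N. Pads are 22 mm wide; open, the fingers measure 114 mm over their backs; the gripper's body (76 mm by 85 mm) begins 54 mm behind the grasp point. The pads swing forward as they close: fully open they stand 13 mm farther back than shut.
Start: joints at [0.956, 0.313, 1.498, -0, 1.331, -0.223], TCP at [200.486, 485.218, 248.294] pointing down, gripper open.
Joint ranges: [-2.94, 2.94], [-0.97, 2.17], [0.19, 2.56], [-1.23, 4.37], [0.02, 3.11], [-2.88, 2.88]. Speed limits (rad/s): [2.39, 2.39, 3.01, 3.14, 3.14, 3.14].

INTERFACE

Orientations are given as a rotation vector (axis times angle).
In Python, from bench import get_obs, vision, ticket, spotter, ctrl gives the robot as it stands. The module is installed in compiled form; this text tells all that it offers.
- The arm moves only by the tool apply_moves, never from a script. Its argument "steps" is one flat list of numbers, 7 for each row, row after row: the shift along the tool's x, y, z in m, then the turn, a rotation vector about the tool's x, y, z in degrees, then the closure in counts, from 0 (fully open) to 255 (shut). A call has 1 to 10 rows; each row shifts and turns the commanded pose from where the row before left it, along the tool's axes as they then stand; what a row does not reach is not made up. A row lasts 1/12 s, in which the tool goes at most 41.7 mm and 7.16 degrees, less where a joint would pass 70% of its speed; a pose out of reach is approached as far as the arm can. A call with a gripper value outside its range is refused whole. The fingers move at their own pace and stop on an object; "squeeze" is the grip in N (left out, the last holds). Time passes only in rows, so rows that do not move let the fingers close. It gives the time, the measured TCP pose, the force and the opening at its end, in the units of the state.
- get_obs(): the state, without advancing time (a new reading comes with each control period).
- vision.capture(name): name is "side" or "top"; returns a dict with "image" (384x512x3 uint8, blue, green, red), "camera_matrix" (3x3 intrinsics, pixels), "R" (3x3) and "t" (3): a world point X has camera coordinates R X + t. Camera axes: x right, y down, z forward; pixel columns grow to the right and rows downward; lengths in mm; the calibration is good to about 2 mm. A picture is of the moment at which its call begins. There is no depth.
- ticket.finish_job(): hands the job in, once; it reports no verdict.
Trained networks look in the newest picture that a camera, given by its name, has taken for a name from the list of things; names that differ only in an ending like _2 or _b are one class to them, and where a whole thing is asked for, a point or a joint stands for the part that bears it (a point fixed in the world has none). Each returns a list of dicts, best first, with "p" (0 to 1); they miss things now and then, are a little off and sometimes report something else, mostly with a low value. They report only what shows in the picture. A call takes as long as a camera call.
- spotter.boxes_of(camera, query): "extent" ([left, top, width, height] in pixels, round what is visible of it).
- spotter.pinpoint(camera, query): "pixel" ([column, row] in pixels: a listed point, or the origin of a listed thing).
The state is a dict: "time": time; "joint_pos": joint angles; "joint_vel": joint speeds; "joint_torque": joint torques, N m; "position": TCP position; "tool_rot": TCP orientation; "force": force on the tool from outside, world axes, zero at the start; "ft_torque": the same for the moment, N m; "width": opening from 0.0 (shut) to 1.0 (fully open).
Only numpy, scipy, OpenCV 4.12 (cv2) and the standard library are available. Lean on these libraries where they do the work, as an engineer would, in place of code of your own. Each camera call takes 0.05 s, during which the arm holds its last target.

## Working session

There is one attempt and no reset: what is moved stays moved. The work goes in short steps, Python scripts to look and compute and a tool call to move; the robot and the scene stay as the last step left them, time stands still between calls to the robot, and variables do not carry over. Pictures are saved under pics/ and viewed, and the job is handed in when it is done.

Besides the shell and the picture viewer there is one more tool, called after ">>>" by a JSON object that holds its "api" and its "payload". apply_moves: Moves the arm, as the interface text tells. Its arguments: {"type":"object","properties":{"steps":{"type":"array"},"squeeze":{"type":"number"}},"required":["steps"]}

```bash
mkdir -p pics; cat > h.py <<'E'
import numpy as np, cv2
from scipy.spatial.transform import Rotation as Ro
from bench import get_obs, vision, ticket, spotter, ctrl
def ray(c,px,z):
    K=np.array(c["camera_matrix"]);R=np.array(c["R"]);t=np.array(c["t"]).ravel()
    p=cv2.undistortPoints(np.array([[px]],float),K,None)[0,0]
    d=R.T@np.array([p[0],p[1],1]);o=-R.T@t
    return o+d*(z-o[2])/d[2]
def proj(c,X):
    q=np.array(c["R"])@np.array(X,float)+np.array(c["t"]).ravel();q=np.array(c["camera_matrix"])@q
    return q[:2]/q[2]
E
python3 - <<'E'
from h import *
Z=dict(target_line=50,dial_index=52,dial_post=82,button_top=42,dial=52,scale=20,stage=0,bottle=0,jar=0,driver=0,bracket=20)
for n in("top","side"):
    c=vision.capture(n);cv2.imwrite(f"pics/{n}0.png",c["image"])
    for k,z in Z.items():
        for r in spotter.pinpoint(n,k)[:2]: print(n,k,round(r["p"],2),np.round(r["pixel"],1),np.round(ray(c,r["pixel"],z),1))
o=get_obs();print(o["time"],o["position"],o["tool_rot"],o["width"],o["force"]); print(np.round(Ro.from_rotvec(o["tool_rot"]).as_matrix(),3))
E
```

```text
top target_line 0.86 [210.1 182.6] [623.6 180.6  50. ]
top target_line 0.52 [203.7 195.9] [586.4 197.   50. ]
top dial_index 0.8 [243.8 221. ] [519.5  85.4  52. ]
top dial_post 0.61 [203.3 196. ] [583.2 193.8  82. ]
top button_top 0.67 [278.1 206.6] [561.   -8.3  42. ]
top dial 0.64 [217.2 206.3] [558.3 158.9  52. ]
top dial 0.27 [128.5 246.3] [446.3 394.7  52. ]
top scale 0.64 [125.8 246.6] [444.1 412.4  20. ]
top stage 0.92 [221.1 212.5] [544.2 152.4   0. ]
top bottle 0.92 [126.1 246. ] [445.1 418.2   0. ]
top jar 0.66 [245.6 217.9] [530.  82.   0.]
top jar 0.57 [315.8 162.4] [ 694.8 -119.3    0. ]
top driver 0.77 [210.1 138.2] [761.1 190.7   0. ]
top bracket 0.59 [270.4 169.3] [668.7  13.6  20. ]
side target_line 0.58 [233.9 228.6] [626.6 177.1  50. ]
side dial_index 0.93 [284.3 208.1] [530.1  83.4  52. ]
side dial_index 0.48 [246.5 170.9] [657.5 -52.3  52. ]
side dial_post 0.67 [254.9 232.4] [569.5 213.4  82. ]
side button_top 0.41 [280.9 185.5] [557.2 -19.5  42. ]
side dial 0.82 [269.6 223.2] [552.7 144.2  52. ]
side scale 0.87 [266.  237.1] [558.2 156.6  20. ]
side stage 0.92 [264.6 245.1] [560.1 162.2   0. ]
side stage 0.71 [235.1 230. ] [640.2 127.3   0. ]
side bottle 0.96 [301.3 352.4] [440.6 407.8   0. ]
side jar 0.95 [247.8 171. ] [ 675.  -129.5    0. ]
side driver 0.91 [177.3 237.7] [764.9 183.    0. ]
side bracket 0.62 [234.5 193.7] [673.8  12.7  20. ]
1.2 [200.46733961 485.23753889 248.30243569] [-0.91596785  1.36939538  0.91598087] 0.9968508847690362 [-0.9883936   0.67520614 -0.70436192]
[[ 0.    -0.924  0.382]
 [ 0.     0.382  0.924]
 [-1.    -0.     0.   ]]
```

```bash
python3 - <<'E'
import cv2
a=cv2.imread("pics/top0.png")[110:280,90:350];cv2.imwrite("pics/topz.png",cv2.resize(a,None,fx=3,fy=3,interpolation=2))
a=cv2.imread("pics/side0.png")[140:380,150:350];cv2.imwrite("pics/sidez.png",cv2.resize(a,None,fx=2.5,fy=2.5,interpolation=2))
E
```

```text
(no output)
```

View pics/topz.png

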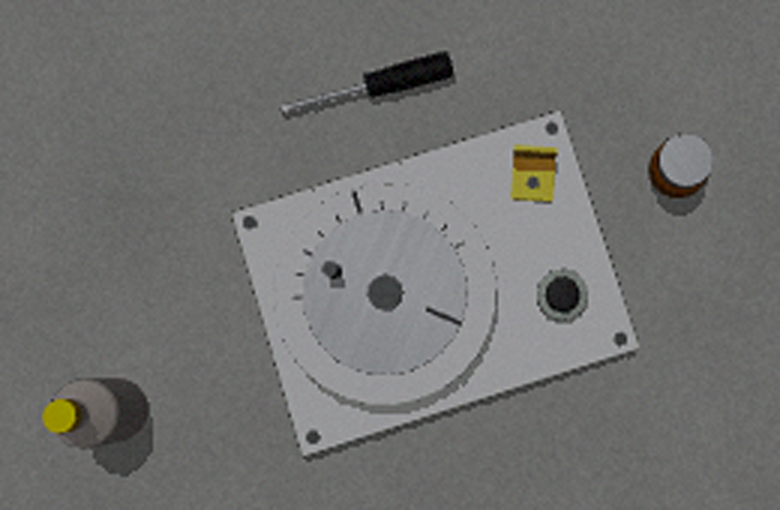

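View pics/sidez.png

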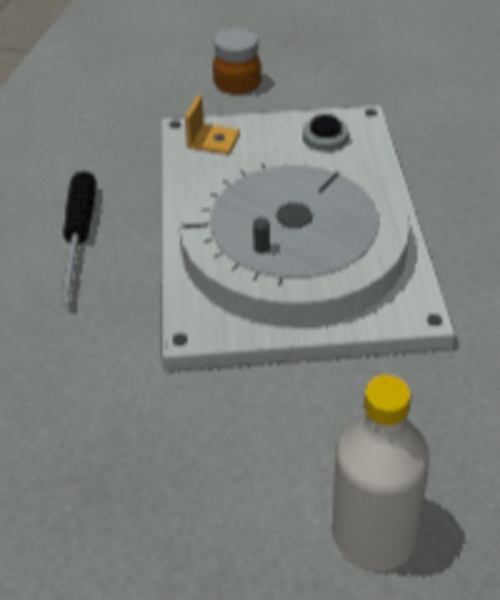

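The top view (3x crop) shows the dial centre at zoom (385,292), the index end at (461,323), the long line's inner end at (360,213), the post at (331,269) and the button at (563,294). The bottle, jar, driver and bracket are all clear of the dial.

```bash
cat >> h.py <<'E'
def dk(c,center,Rr=75,z=52):
    pass
E
python3 - <<'E'
from h import *
c=vision.capture("top");f=lambda x,y,z:ray(c,[(x+.5)/3-.5+90,(y+.5)/3-.5+110],z)
P=dict(cen=f(385,292,56),idx=f(461,323,52),idxin=f(427,309,52),tin=f(360,213,50),tout=f(354,192,50),post=f(331,269,82),but=f(563,294,42))
# rim of dial
rim={'l':f(303,292,52),'r':f(468,292,52),'t':f(385,209,52),'b':f(385,375,52)}
for k,v in {**P,**rim}.items(): print(k,v.round(1))
C=P['cen']
for k in('idx','tin','tout','post','but'): d=P[k]-C;print(k,np.hypot(*d[:2]).round(1),np.degrees(np.arctan2(d[1],d[0])).round(1))
s=vision.capture("side");g=lambda x,y,z:ray(s,[(x+.5)/2.5-.5+150,(y+.5)/2.5-.5+140],z)
print("side");Q=dict(cen=g(294,215,56),idx=g(338,174,52),tin=g(204,226,50),tout=g(183,226,50),post=g(262,222,82),but=g(325,125,42))
C=Q['cen']
for k,v in Q.items():d=v-C;print(k,v.round(1),np.hypot(*d[:2]).round(1),np.degrees(np.arctan2(d[1],d[0])).round(1))
print(vision.capture("top")["t"],-np.array(c["R"]).T@np.array(c["t"]).ravel(),-np.array(s["R"]).T@np.array(s["t"]).ravel())
E
```

```text
cen [556.2 156.3  56. ]
idx [529.4  86.8  52. ]
idxin [541.6 118.   52. ]
tin [629. 182.  50.]
tout [648.4 188.1  50. ]
post [574.1 202.3  82. ]
but [558.   -6.2  42. ]
l [555.2 231.3  52. ]
r [557.7  81.1  52. ]
t [632.8 158.9  52. ]
b [481.4 154.5  52. ]
idx 74.5 -111.1
tin 77.2 19.4
tout 97.5 19.0
post 49.3 68.7
but 162.6 -89.3
side
cen [555.  158.1  56. ] 0.0 0.0
idx [528.   87.6  52. ] 75.5 -111.0
tin [630.8 183.1  50. ] 79.8 18.3
tout [648.9 187.2  50. ] 98.2 17.2
post [573.2 201.8  82. ] 47.4 67.5
but [556.8  -0.6  42. ] 158.7 -89.4
[  33.41949105  617.26226613 1055.45022721] [ 486.93370248   52.64581371 1120.81610329] [418.99669691 804.7172328  631.66416205]
```

>>> {"api": "apply_moves", "payload": {"steps": [0,-0.034,-0.0085,0,0,0,255,0,-0.034,-0.0085,0,0,0,255,0,-0.034,-0.0085,0,0,0,255,0,-0.034,-0.0085,0,0,0,255,0,-0.034,-0.0085,0,0,0,255,0,-0.034,-0.0085,0,0,0,255,0,-0.034,-0.0085,0,0,0,255,0,-0.034,-0.0085,0,0,0,255,0,-0.034,-0.0085,0,0,0,255,0,-0.034,-0.0085,0,0,0,255], "squeeze": 20}}

```text
time: 2.18
position: [483.5, 275.5, 248.4]
tool_rot: [-0.916, 1.369, 0.916]
force: [0.1, -0.0, 0.1]
width: 0.002
```

>>> {"api": "apply_moves", "payload": {"steps": [0,-0.034,-0.0085,0,0,0,255,0,-0.034,-0.0085,0,0,0,255,0,-0.034,-0.0085,0,0,0,255,0,-0.034,-0.0085,0,0,0,255,0,0,0,7,0,0,255,0,0,0,7,0,0,255,0,0,0,7,0,0,255,0,0,0,7,0,0,255,0,0,0,7,0,0,255,0,0,0,7,0,0,255]}}

```text
time: 3.02
position: [595.0, 193.4, 248.2]
tool_rot: [-0.345, 1.543, 0.345]
force: [-0.8, 1.1, -0.1]
width: 0.001
```

>>> {"api": "apply_moves", "payload": {"steps": [0,0,0,7,0,0,255,0,0,0,7,0,0,255,0,0,0,7,0,0,255,0,0,0,7,0,0,255,0,0,0,7,0,0,255,0,0,0,7,0,0,255,0,0,0,7,0,0,255,0,0,0,7,0,0,255,0,0,0,7,0,0,255,0,0,0,7,0,0,255]}}

```text
time: 3.85
position: [595.0, 193.5, 248.2]
tool_rot: [0.611, 1.483, -0.611]
force: [0.3, -0.4, -0.6]
width: -0.002
```

>>> {"api": "apply_moves", "payload": {"steps": [0,0,0,7,0,0,255,0,0,0,7,0,0,255,0,0,0,7,0,0,255,0,0,0,7,0,0,255,0,0,0,7,0,0,255,0,0,0,7,0,0,255,0,0,0,7,0,0,255,0,0,0,7,0,0,255,0,0,0,7,0,0,255,0,0,0,5,0,0,255]}}

```text
time: 4.68
position: [595.0, 193.5, 248.2]
tool_rot: [1.496, 0.994, -1.496]
force: [0.2, 0.1, -0.5]
width: -0.001
```

```bash
python3 - <<'E'
from h import *
o=get_obs();M=Ro.from_rotvec(o["tool_rot"]).as_matrix()
print(o["time"],o["position"],o["joint_pos"],o["width"],o["force"],M.round(3),ctrl.finger_overhang)
d=np.array([601.5,191.5,112])-o["position"];print("tool delta",M.T@d)
E
```

```text
4.6833 [594.97982801 193.47047645 248.19209264] [ 1.27414943e-01  5.40653343e-01  1.16247792e+00 -9.39806587e-06
  1.43861881e+00  2.09617866e+00] -0.0014700182080481313 [ 0.20596963  0.13161976 -0.47010122] [[-0.     0.922 -0.388]
 [-0.    -0.388 -0.922]
 [-1.    -0.     0.   ]] 17.0
tool delta [136.19113817   6.79218664  -0.72221993]
```

>>> {"api": "apply_moves", "payload": {"steps": [0.02,0.003,0,0,0,0,255,0.025,0.003,0,0,0,0,255,0.025,0.003,0,0,0,0,255,0.025,0,0,0,0,0,255,0.025,0,0,0,0,0,255,0.014,0,0,0,0,0,255,0,0,0,0,0,0,255]}}

```text
time: 5.27
position: [601.8, 189.8, 110.8]
tool_rot: [1.487, 1.001, -1.497]
force: [-0.1, 0.3, 0.5]
width: 0.002
```

```bash
python3 - <<'E'
from h import *
t=vision.capture("top");s=vision.capture("side")
a=cv2.resize(t["image"][150:250,150:310],None,fx=5,fy=5,interpolation=2);cv2.imwrite("pics/t1.png",a)
a=cv2.resize(s["image"][150:290,180:340],None,fx=4,fy=4,interpolation=2);cv2.imwrite("pics/s1.png",a)
o=get_obs();print(o["position"],o["force"])
for c,n in((t,"t"),(s,"s")):print(n,proj(c,o["position"]+np.array([0,0,-17])))
E
```

```text
[603.49866399 190.07482659 114.70360416] [ 1.17407207  0.04023245 -0.13292714]
t [204.17308938 187.77683532]
s [241.72829093 217.15383522]
```

View pics/t1.png

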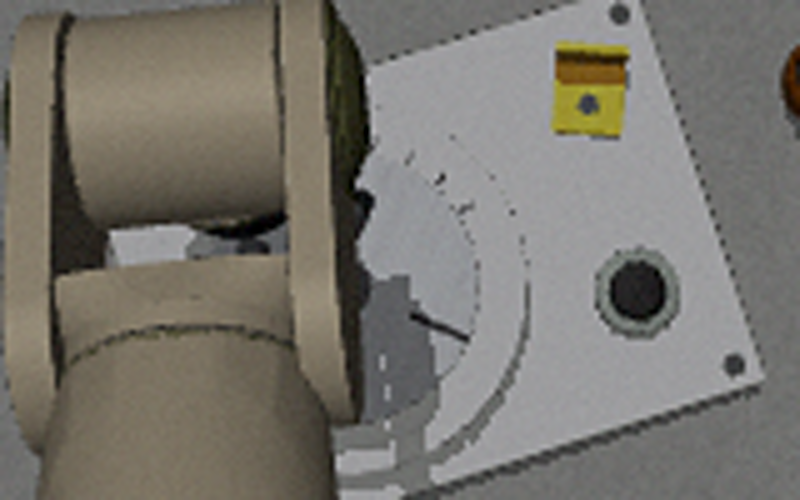

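View pics/s1.png

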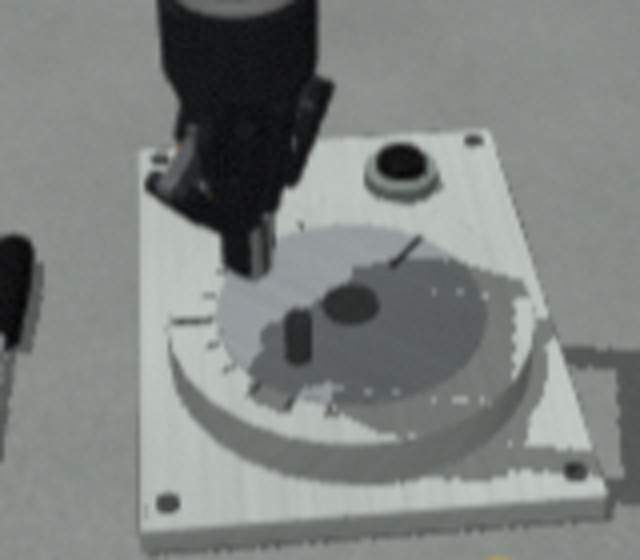

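The side view shows the shut fingertip at crop (247,270), on the clockwise side of the post at (298,335), with nothing touching. Next I lower it and approach slowly.

>>> {"api": "apply_moves", "payload": {"steps": [0.01,0,0,0,0,0,255,0.01,0,0,0,0,0,255,0.01,0,0,0,0,0,255,0.007,0,0,0,0,0,255,0,-0.002,0,0,0,0,255,0,-0.002,0,0,0,0,255,0,-0.002,0,0,0,0,255,0,-0.002,0,0,0,0,255,0,0,0,0,0,0,255,0,0,0,0,0,0,255]}}

```text
time: 6.2
position: [595.9, 193.2, 77.7]
tool_rot: [1.492, 0.997, -1.491]
force: [-0.2, -0.8, -0.4]
width: -0.003
```

```bash
cat >> h.py <<'E'
def state():
    o=get_obs();M=Ro.from_rotvec(o["tool_rot"]).as_matrix()
    print("t",o["time"],"pos",o["position"].round(1) if hasattr(o["position"],'round') else o["position"],"F",np.round(o["force"],1),"q",np.round(o["joint_pos"],2))
    C=np.array([556.3,157.]);d=np.array(o["position"])[:2]-C
    print("r",np.hypot(*d).round(1),"ang",np.degrees(np.arctan2(d[1],d[0])).round(1),"zang",np.degrees(np.arctan2(M[1,2],M[0,2])).round(1),"C in tool",(M.T@np.array([*-d,0])).round(1), "x",M[:,0].round(3))
    return o,M
def snap(n,nm):
    c=vision.capture(n)
    a=c["image"][150:250,170:310] if n=="top" else c["image"][150:290,180:340]
    cv2.imwrite(f"pics/{nm}.png",cv2.resize(a,None,fx=5,fy=5,interpolation=2)[:600] if n=="top" else cv2.resize(a,None,fx=4,fy=4,interpolation=2))
    return c
E
python3 -c "
from h import *
snap('side','s2');state()"
```

```text
t 6.25 pos [596.  193.1  77.6] F [ 0.5 -0.  -0.2] q [ 0.13  0.7   1.36 -0.    1.08  2.09]
r 53.7 ang 42.3 zang -112.4 C in tool [ -0.  -22.9  48.6] x [ 0.001  0.    -1.   ]
```

View pics/s2.png

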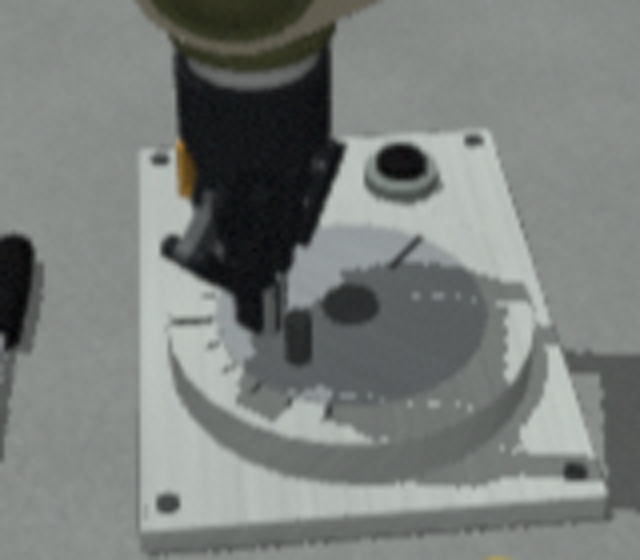

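The fingertip is level with the post and a few mm short of it. I'll make contact at 1 mm per row.

>>> {"api": "apply_moves", "payload": {"steps": [0,-0.001,0,0,0,0,255,0,-0.001,0,0,0,0,255,0,-0.001,0,0,0,0,255,0,-0.001,0,0,0,0,255,0,-0.001,0,0,0,0,255,0,-0.001,0,0,0,0,255]}}

```text
time: 6.75
position: [590.2, 195.4, 77.3]
tool_rot: [1.492, 0.998, -1.492]
force: [0.3, 0.4, 0.2]
width: 0.002
```

>>> {"api": "apply_moves", "payload": {"steps": [0,-0.0018,-0.0006,-2,0,0,255,0,-0.0018,-0.0006,-2,0,0,255,0,-0.0018,-0.0006,-2,0,0,255,0,-0.0018,-0.0006,-2,0,0,255,0,-0.0018,-0.0006,-2,0,0,255,0,-0.0018,-0.0006,-2,0,0,255]}}

```text
time: 7.25
position: [581.5, 201.8, 77.3]
tool_rot: [1.342, 1.117, -1.34]
force: [2.3, -1.2, -1.6]
width: -0.001
```

```bash
python3 -c "
from h import *
snap('side','s3');state()"
```

```text
t 7.3 pos [581.1 202.1  77.3] F [ 1.  -1.   0.1] q [ 0.14  0.68  1.4  -0.    1.06  1.89]
r 51.5 ang 61.1 zang -100.2 C in tool [ -0.  -16.5  48.7] x [ 0.001 -0.    -1.   ]
```

View pics/s3.png

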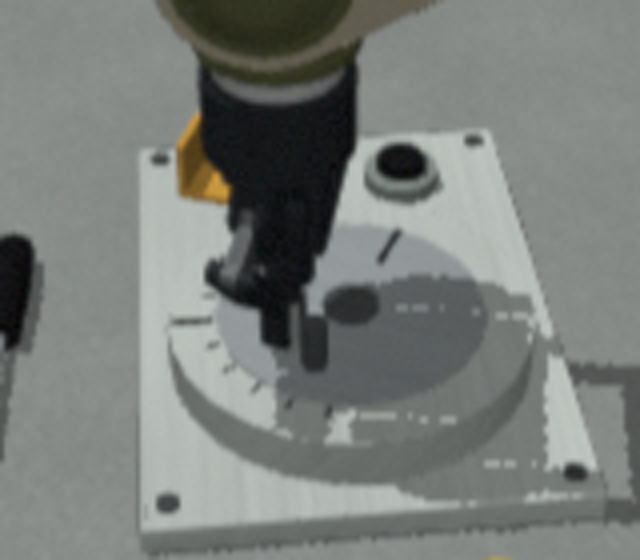

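The index has moved from crop (408,250) to (390,245), so the dial is turning under about 2.5 N. I'll carry on along the arc.

>>> {"api": "apply_moves", "payload": {"steps": [0,-0.0026,-0.0008,-3,0,0,255,0,-0.0026,-0.0008,-3,0,0,255,0,-0.0026,-0.0008,-3,0,0,255,0,-0.0026,-0.0008,-3,0,0,255,0,-0.0026,-0.0008,-3,0,0,255,0,-0.0026,-0.0008,-3,0,0,255,0,-0.0026,-0.0008,-3,0,0,255,0,-0.0026,-0.0008,-3,0,0,255,0,-0.0026,-0.0008,-3,0,0,255,0,-0.0026,-0.0008,-3,0,0,255]}}

```text
time: 8.13
position: [555.3, 209.0, 77.4]
tool_rot: [0.954, 1.352, -0.952]
force: [2.7, 1.6, -1.0]
width: -0.001
```

```bash
python3 -c "
from h import *
snap('side','s4');state()"
```

```text
t 8.1833 pos [554.8 208.9  77.4] F [0.9 0.6 0. ] q [0.16 0.64 1.48 0.   1.03 1.39]
r 52.0 ang 91.7 zang -70.2 C in tool [ -0.  -16.2  49.4] x [ 0.001  0.001 -1.   ]
```

View pics/s4.png

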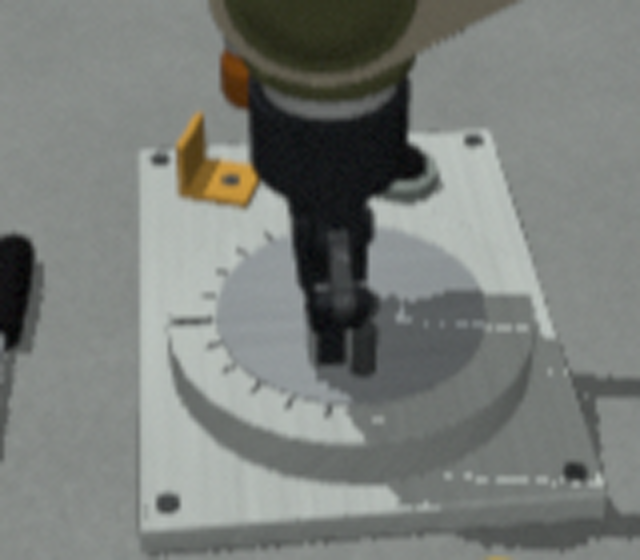

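The post is still against the finger at crop (363,350). Post angle is about 111°, and it needs to reach about 199°.

>>> {"api": "apply_moves", "payload": {"steps": [0,-0.0026,-0.0008,-3,0,0,255,0,-0.0026,-0.0008,-3,0,0,255,0,-0.0026,-0.0008,-3,0,0,255,0,-0.0026,-0.0008,-3,0,0,255,0,-0.0026,-0.0008,-3,0,0,255,0,-0.0026,-0.0008,-3,0,0,255,0,-0.0026,-0.0008,-3,0,0,255,0,-0.0026,-0.0008,-3,0,0,255,0,-0.0026,-0.0008,-3,0,0,255,0,-0.0026,-0.0008,-3,0,0,255]}}

```text
time: 9.02
position: [529.2, 201.7, 77.5]
tool_rot: [0.553, 1.499, -0.551]
force: [1.0, 3.9, 0.7]
width: 0.0
```

>>> {"api": "apply_moves", "payload": {"steps": [0,-0.0026,-0.0008,-3,0,0,255,0,-0.0026,-0.0008,-3,0,0,255,0,-0.0026,-0.0008,-3,0,0,255,0,-0.0026,-0.0008,-3,0,0,255,0,-0.0026,-0.0008,-3,0,0,255,0,-0.0026,-0.0008,-3,0,0,255,0,-0.0026,-0.0008,-3,0,0,255,0,-0.0026,-0.0008,-3,0,0,255,0,-0.0026,-0.0008,-3,0,0,255,0,-0.0026,-0.0008,-3,0,0,255]}}

```text
time: 9.85
position: [510.2, 182.3, 77.4]
tool_rot: [0.143, 1.567, -0.142]
force: [-2.0, 3.5, 1.0]
width: -0.002
```

```bash
python3 -c "
from h import *
snap('side','s5');snap('top','t5');state()"
```

```text
t 9.95 pos [510.3 181.8  77.4] F [-0.5  0.7 -0.1] q [0.13 0.54 1.64 0.   0.96 0.31]
r 52.3 ang 151.6 zang -10.5 C in tool [ -0.  -16.   49.7] x [-0.  0. -1.]
```

View pics/s5.png

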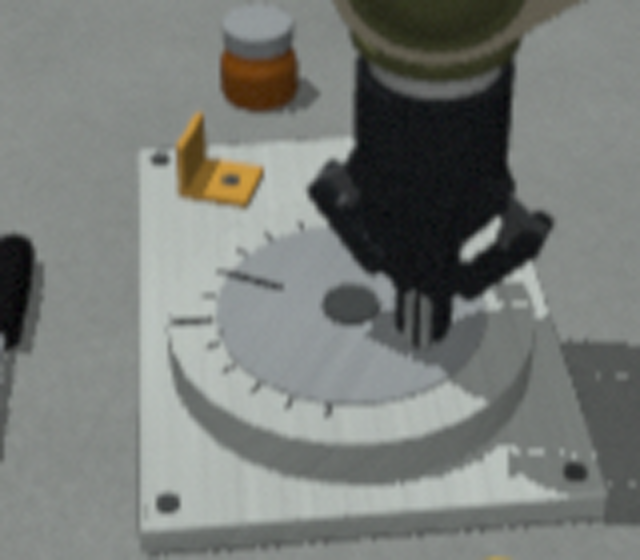

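View pics/t5.png

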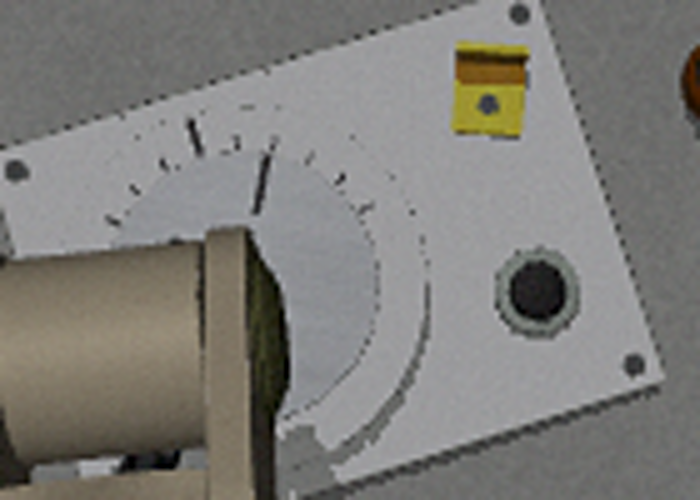

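The index outer end is at top crop (268,155) and the long line's inner end at (199,155), about 25-28° still to go. I'll measure it with a polar scan.

```bash
cat >> h.py <<'E'
def polar(n,C=(556.3,157.)):
    c=vision.capture(n);g=cv2.cvtColor(c["image"],cv2.COLOR_BGR2GRAY).astype(np.float32)
    th=np.arange(-60,80,.25);out=[]
    for r0,r1,z in((50,73,52),(86,96,50)):
        rr=np.arange(r0,r1,1.)
        pts=np.array([[proj(c,(C[0]+r*np.cos(a),C[1]+r*np.sin(a),z)) for r in rr] for a in np.radians(th)],np.float32)
        v=cv2.remap(g,pts[...,0],pts[...,1],cv2.INTER_LINEAR).max(1)  # all-dark along the radius
        v=cv2.remap(g,pts[...,0],pts[...,1],cv2.INTER_LINEAR).mean(1)
        d=np.median(v)-v; w=np.where(abs(th-th[d.argmax()])<5,np.clip(d-d.max()*.3,0,None),0)
        out.append(((w*th).sum()/w.sum(),d.max()))
    print(n,"index %.2f (%.0f) line %.2f (%.0f) diff %.2f"%(*out[0],*out[1],out[1][0]-out[0][0]))
E
python3 -c "
from h import *
polar('side');polar('top')"
```

```text
side index -10.93 (56) line 18.14 (82) diff 29.07
top index -9.27 (99) line 19.00 (106) diff 28.27
```

>>> {"api": "apply_moves", "payload": {"steps": [0,-0.0026,-0.0008,-3,0,0,255,0,-0.0026,-0.0008,-3,0,0,255,0,-0.0026,-0.0008,-3,0,0,255,0,-0.0026,-0.0008,-3,0,0,255,0,-0.0026,-0.0008,-3,0,0,255,0,-0.0026,-0.0008,-3,0,0,255,0,-0.0026,-0.0008,-3,0,0,255,0,-0.0026,-0.0008,-3,0,0,255,0,0,0,0,0,0,255]}}

```text
time: 10.8
position: [504.2, 161.1, 77.3]
tool_rot: [-0.185, 1.563, 0.185]
force: [0.1, 1.1, 0.3]
width: 0.002
```

```bash
python3 -c "
from h import *
polar('side');polar('top');state()"
```

```text
side index 13.76 (66) line 18.15 (82) diff 4.38
top index 15.19 (98) line 18.99 (107) diff 3.81
t 10.9 pos [504.3 161.1  77.3] F [ 0.  -0.9  1.1] q [ 0.09  0.52  1.68 -0.    0.94 -0.15]
r 52.2 ang 175.5 zang 13.4 C in tool [  0.  -16.1  49.6] x [ 0. -0. -1.]
```

>>> {"api": "apply_moves", "payload": {"steps": [0,-0.0009,-0.0003,-1,0,0,255,0,-0.0009,-0.0003,-1,0,0,255,0,-0.0009,-0.0003,-1,0,0,255,0,-0.0009,-0.0003,-1,0,0,255,0,0,0,0,0,0,255,0,0,0,0,0,0,255]}}

```text
time: 11.4
position: [504.0, 157.3, 77.3]
tool_rot: [-0.24, 1.557, 0.24]
force: [-0.1, 1.0, 0.3]
width: 0.001
```

```bash
python3 -c "
from h import *
polar('side');polar('top');state();snap('top','t6')"
```

```text
side index 18.04 (56) line 18.14 (81) diff 0.09
top index 19.42 (96) line 18.98 (106) diff -0.44
t 11.5 pos [504.  157.3  77.3] F [-0.6  0.8 -1.4] q [ 0.08  0.52  1.69 -0.    0.94 -0.23]
r 52.3 ang 179.7 zang 17.5 C in tool [ -0.  -16.1  49.8] x [-0. -0. -1.]
```

View pics/t6.png

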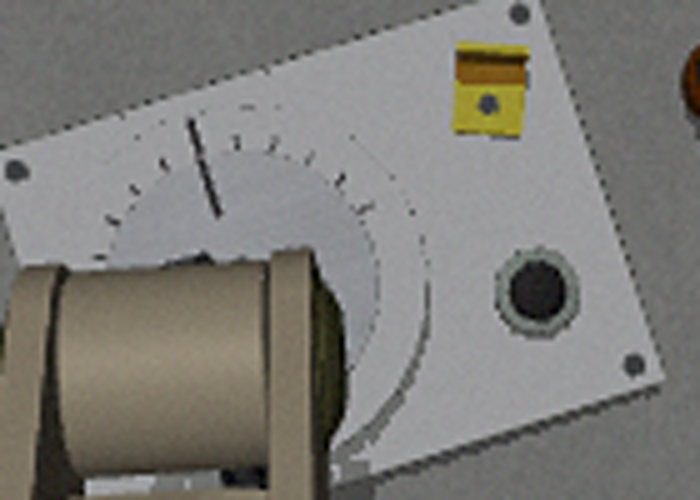

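The index and long line are collinear at crop (192,120)-(218,215), with under 0.5° difference in both cameras. I'll back off and go up.

>>> {"api": "apply_moves", "payload": {"steps": [0,0.002,0,0,0,0,255,0,0.004,0,0,0,0,255,0,0.006,0,0,0,0,255,-0.02,0,0,0,0,0,255,-0.025,0,0,0,0,0,255,-0.025,0,0,0,0,0,255,0,0,0,0,0,0,255]}}

```text
time: 12.13
position: [502.0, 169.6, 151.7]
tool_rot: [-0.241, 1.55, 0.24]
force: [0.8, 0.2, 0.5]
width: 0.001
```

```bash
python3 -c "
from h import *
polar('side');polar('top')
for n in('top','side'):
  c=vision.capture(n)
  for r in spotter.pinpoint(n,'button_top')[:1]: print(r['p'],ray(c,r['pixel'],42))
o,M=state();print(M.T@(np.array([558.3,-5.5,100])-o['position']))"
```

```text
side index 18.06 (56) line 18.16 (83) diff 0.10
top index 19.42 (97) line 18.99 (106) diff -0.43
0.5 [558.51120175  -6.96485041  42.        ]
0.69 [660.04718954 -55.75656515  42.        ]
t 12.4333 pos [499.8 168.9 146.2] F [-0.4  0.3  0.3] q [ 0.1   0.42  1.63 -0.    1.1  -0.2 ]
r 57.8 ang 168.1 zang 17.6 C in tool [ -0.1 -28.4  50.3] x [-0.002 -0.    -1.   ]
[  46.14163272 -183.95163525    3.28488376]
```

>>> {"api": "apply_moves", "payload": {"steps": [0,-0.02,0,0,0,0,255,0,-0.03,0.001,0,0,0,255,0,-0.03,0.001,0,0,0,255,0,-0.03,0.001,0,0,0,255,0,-0.03,0,0,0,0,255,0,-0.03,0,0,0,0,255,0,-0.014,0,0,0,0,255,0,0,0,0,0,0,255,0.03,0,0,0,0,0,255,0,0,0,0,0,0,255]}}

```text
time: 13.27
position: [556.2, -4.3, 113.1]
tool_rot: [-0.238, 1.565, 0.243]
force: [-0.3, 0.6, -1.5]
width: 0.001
```

```bash
python3 -c "
from h import *
polar('side');o,M=state();c=snap('side','s7');print(M.T@(np.array([558.3,-5.5,61])-o['position']), proj(c,[*o['position'][:2],o['position'][2]-17]),proj(c,[558.3,-5.5,42]))"
```

```text
side index 18.05 (56) line 18.15 (81) diff 0.10
t 13.3167 pos [556.9  -4.3 115.1] F [-0.4  0.   0.1] q [-0.22  0.52  1.56  0.    1.07 -0.53]
r 161.3 ang -89.8 zang 17.6 C in tool [  0.3 153.9  48.2] x [-0.006  0.002 -1.   ]
[54.10169778 -1.76268336  1.25009548] [280.45485408 170.46907653] [279.46325519 188.52316704]
```

View pics/s7.png

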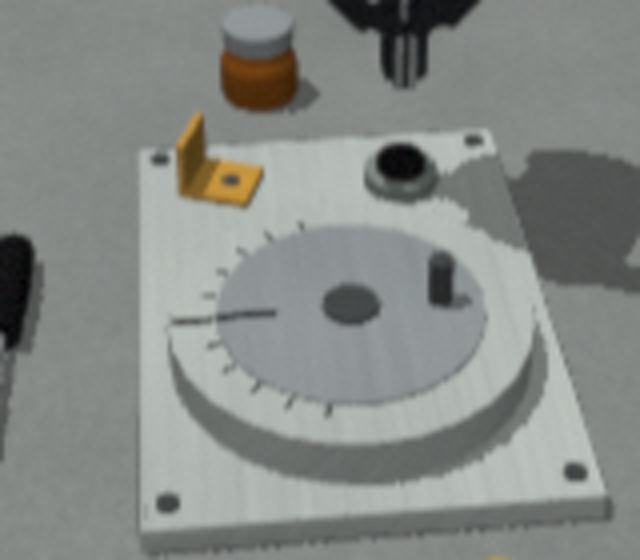

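In the side view the index and line are collinear and the fingertip is right above the cap at crop (401,161). Now I'll press.

>>> {"api": "apply_moves", "payload": {"steps": [0.015,-0.001,0.001,0,0,0,255,0.015,0,0,0,0,0,255,0.012,0,0,0,0,0,255,0.008,0,0,0,0,0,255,0.002,0,0,0,0,0,255,0,0,0,0,0,0,255,0,0,0,0,0,0,255]}}

```text
time: 13.95
position: [560.4, -6.2, 66.3]
tool_rot: [-0.241, 1.556, 0.24]
force: [-0.1, 0.3, 0.3]
width: 0.004
```

>>> {"api": "apply_moves", "payload": {"steps": [0.001,0,0,0,0,0,255,0.001,0,0,0,0,0,255,0.001,0,0,0,0,0,255,0.001,0,0,0,0,0,255,0.001,0,0,0,0,0,255,0,0,0,0,0,0,255,0,0,0,0,0,0,255]}}

```text
time: 14.53
position: [559.9, -6.3, 60.3]
tool_rot: [-0.24, 1.557, 0.24]
force: [-0.1, 0.3, -0.1]
width: 0.001
```

>>> {"api": "apply_moves", "payload": {"steps": [0.001,0,0,0,0,0,255,0.001,0,0,0,0,0,255,0.001,0,0,0,0,0,255,0.001,0,0,0,0,0,255,0.001,0,0,0,0,0,255,0,0,0,0,0,0,255,0,0,0,0,0,0,255]}}

```text
time: 15.12
position: [560.0, -6.3, 55.4]
tool_rot: [-0.241, 1.557, 0.24]
force: [-0.4, -0.4, 3.7]
width: -0.001
```

>>> {"api": "apply_moves", "payload": {"steps": [0.001,0,0,0,0,0,255,0,0,0,0,0,0,255,0.001,0,0,0,0,0,255,0,0,0,0,0,0,255,0,0,0,0,0,0,255]}}

```text
time: 15.53
position: [560.0, -6.3, 53.4]
tool_rot: [-0.241, 1.557, 0.24]
force: [0.1, -0.0, 3.9]
width: -0.0
```

>>> {"api": "apply_moves", "payload": {"steps": [0.0005,0,0,0,0,0,255,0,0,0,0,0,0,255,0,0,0,0,0,0,255]}}

```text
time: 15.78
position: [560.0, -6.3, 53.0]
tool_rot: [-0.241, 1.557, 0.24]
force: [-0.1, -0.8, 7.3]
width: -0.001
```

>>> {"api": "apply_moves", "payload": {"steps": [0.0005,0,0,0,0,0,255,0,0,0,0,0,0,255,0,0,0,0,0,0,255]}}

```text
time: 16.03
position: [560.1, -6.3, 53.0]
tool_rot: [-0.241, 1.557, 0.24]
force: [-2.7, 0.8, 9.3]
width: 0.001
```

```bash
python3 -c "
from h import *
state();polar('side');state()"
```

```text
t 16.0333 pos [560.1  -6.3  53. ] F [-2.7  0.8  9.3] q [-0.22  0.61  1.6  -0.    0.93 -0.53]
r 163.4 ang -88.7 zang 17.6 C in tool [ -0.  156.9  45.7] x [ 0. -0. -1.]
side index 18.07 (55) line 18.15 (81) diff 0.07
t 16.0833 pos [560.1  -6.4  52.9] F [-2.6  0.7 11.2] q [-0.22  0.61  1.6  -0.    0.93 -0.53]
r 163.4 ang -88.7 zang 17.6 C in tool [ -0.  156.9  45.7] x [ 0. -0. -1.]
```

The tool has stopped at z 53.0, force has risen past the 5 N spring to about 10 N: the button is on its stop. I'll release it and rise.

>>> {"api": "apply_moves", "payload": {"steps": [-0.002,0,0,0,0,0,255,-0.004,0,0,0,0,0,255,-0.006,0,0,0,0,0,255,-0.02,0,0,0,0,0,255,-0.025,0,0,0,0,0,255,-0.025,0,0,0,0,0,255,0,0,0,0,0,0,255,0,0,0,0,0,0,255,0,0,0,0,0,0,255,0,0,0,0,0,0,255]}}

```text
time: 16.92
position: [559.2, -6.2, 133.0]
tool_rot: [-0.24, 1.56, 0.241]
force: [0.4, -0.5, 0.3]
width: -0.001
```

```bash
python3 -c "
from h import *
polar('side');polar('top');state();snap('side','s9')"
```

```text
side index 18.04 (56) line 18.15 (80) diff 0.10
top index 19.41 (96) line 18.99 (105) diff -0.42
t 17.0167 pos [559.4  -6.2 133.3] F [-0.5 -0.1 -0.3] q [-0.22  0.5   1.54  0.    1.1  -0.53]
r 163.3 ang -88.9 zang 17.5 C in tool [1.000e-01 1.566e+02 4.620e+01] x [-0.002  0.    -1.   ]
```

View pics/s9.png

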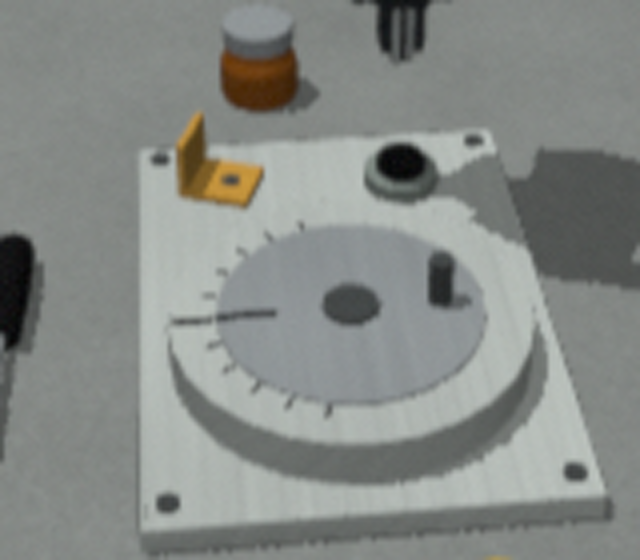

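The button is up again, with the cap at (401,161) as before. The index is on the line at (172,322)-(275,313), and the bracket and jar have not moved.

```bash
python3 -c "
from h import *
ticket.finish_job();print(get_obs()['time'])"
```

```text
the job is handed in; nothing more can be done
the job is handed in; nothing more can be done
```

I turned the dial about 130° counter-clockwise with the shut fingertip against its post, until the index mark was on the long line. I then pressed the button to its stop, let it come up, and handed the job in at about 17 s. The hand-in reports no verdict.

- **Dial:** the last check put the index 0.1° from the line in the side camera and -0.4° in the top camera, about 0.6 mm at the rim at most. The two cameras disagree by about 0.5°, within their calibration. The readings did not change before, during and after the press.
- **Forces:** every reading while pushing the dial was under about 4.5 N, though I only sampled between moves.
- **Button:** the tool stopped at z 53.0 mm with about 10 N, about 6 mm below the expected cap contact. The last picture shows the cap up again and the gripper clear, but I had no direct reading of its travel.
- **Loose things:** the bracket and jar look unmoved in the last picture. I did not re-measure the bottle or screwdriver, but the arm did not come near either at working height.
- **Failed check:** before the press, the side camera's network put the button about 100 mm off, so I used the top camera and the stage geometry instead.

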